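# Turn the lazy Susan until the tin is at the pointer

## Task

Turn the lazy Susan on the worktop, gently and without flinging it round, by pushing with your fingertips at its rim, where steel pegs stand for the purpose, until the squat tin stands at the pointer on its foot, with the pointer aimed at the middle of the tin. Do not grip or force anything, do not touch or lift the things that stand on it, leave those behind it alone, and leave it standing still.

Things in the scene. Friction and masses are not known exactly. Their poses are not given: they have to be found in the camera images.
- turntable_base: the fixed foot of the lazy Susan (does not move): dark wooden disc, 190 mm diameter, 12 mm high, mostly hidden under the turning disc. Origin: centre of its underside on the worktop, on the vertical turning axis. Its -x axis points along the pointer, a flat aluminium triangle that juts out from under the turning disc. It stands to the right of the hob, the pointer turned more or less towards the robot
- pointer_tip (a point): the tip of the pointer, 163 mm from the turning axis, 12 mm above the worktop; all of the pointer is lower than the turning disc. A cooker hood and wall cabinets hang half a metre above the rear half of the hob and worktop: the side of the rim nearest the robot is the one clear of them
- turntable: the turning disc with its pegs: light wood, 252 mm diameter, its underside 16 mm and its top 30 mm above the worktop. Origin on the turning axis at worktop height; at yaw equal to the foot's, peg 0 is over the pointer. It turns without end either way, has some friction, turns with about 1 to 2 N at a peg, and stops where it is left
- peg0 (a point): middle of the height of peg 0 (30 mm above the disc). On the rim of the disc stand six equal round upright steel pegs, 12 mm diameter, 60 mm high (tops 90 mm above the worktop), their axes on a circle of 115 mm radius round the turning axis, 60 degrees apart; peg 0 is one of them and looks like the rest. Pegs are fixed to the disc
- tin: the squat closed tin, a plain cylinder 57 mm diameter, 72 mm high, loose on the disc, its centre about 50 mm from the turning axis; carried round by friction. Origin: centre of its underside, z up
- jam_jar: squat lidded glass jar with a wide lid, 66 mm diameter, 90 mm high, loose on the disc like the tin, about 50 mm from the axis. Origin: centre of its underside, z up
- garlic: garlic bulb, 60 mm diameter, 58 mm high, loose on the disc, about 50 mm from the axis. Origin: centre of its underside, z up
- pepper_mill: wooden pepper mill, 58 mm diameter, 170 mm high, standing behind the turntable; to be left alone. Origin: centre of its underside
- spice_jar: small spice jar with a dark cap, 41 mm diameter, 105 mm high, standing behind the turntable; to be left alone. Origin: centre of its underside

How it is judged:
On the way:
1. the fingers push the turntable (contact force between the fingers and turntable above 0.2 N), for 0.04 s.
At the end, for the whole second after the job is handed in: The tin stands on the pointer's side of the turning axis with its centre within 15 mm of the line along which the pointer points; the tin, the jam jar and the garlic stand upright on the disc, and the disc is still (x of tin in the frame of turntable_base below -0.03 m and y of tin in the frame of turntable_base between -0.015 and 0.015 m and angle between each of tin, jam_jar, garlic's own z axis and vertical below 0.2 rad and height (world z) of tin between 0.025 and 0.036 m and horizontal distance between each of tin, jam_jar, garlic and turntable_base below 0.09 m and linear speed of each of tin, jam_jar, garlic below 0.02 m/s and height (world z) of jam_jar between 0.025 and 0.036 m and height (world z) of garlic between 0.025 and 0.036 m and angular speed of turntable below 0.05 rad/s); the robot touches nothing.
It fails at once if the robot touches the tin, the jam jar or the garlic (contact force between any of the fingers, the arm and tin above 0.5 N or contact force between any of the fingers, the arm and jam_jar above 0.5 N or contact force between any of the fingers, the arm and garlic above 0.5 N).
It fails at once if the tin, the jam jar or the garlic is lifted, leaves the turntable or tips (height (world z) of any of tin, jam_jar, garlic above 0.05 m or height (world z) of any of tin, jam_jar, garlic below 0.015 m or angle between any of tin, jam_jar, garlic's own z axis and vertical above 0.35 rad or horizontal distance between any of tin, jam_jar, garlic and turntable_base above 0.1 m).
It fails at once if a thing behind the turntable is disturbed (distance of any of pepper_mill, spice_jar from where it was at the start of the episode above 0.02 m).
It fails at once if the turntable is gripped or pushed hard (over 25 N) (contact force between the fingers and turntable above 25 N).
It fails at once if the turntable is spun faster than about half a turn a second (angular speed of turntable above 3 rad/s).
It also fails if it takes over 72 s, if anything falls off the work surface, if the arm or the gripper's body presses on something with over 40 N, if the wrist force passes 120 N, or if a joint passes its speed limit or range.

## Robot

A 6-joint arm with a two-finger parallel gripper is mounted at the origin on a cart in front of the work surface, level with it; the furniture and walls round the work are solid. World frame = base frame: x ahead of the robot, y to its left, z up, the work surface at z = 0. Lengths are in m, angles in rad, forces in N, time in s.
With the tool pointing down it reaches from about 0.25 to 0.775 m from the base axis. Payload 4 kg.
Tool frame: the origin (TCP) lies where the fingers leave the gripper's body, on its centre line; the fingertips stand 97 mm ahead of it and the grasp point (between the pads) lies 78 mm ahead of it; z points along the fingers, y is the line along which they close (so a half turn about z gives the same grasp; the last joint's range is limited). The gripper opens to 94 mm and grips with 3 to 60 N. Pads are 16 mm wide; open, the fingers measure 119 mm over their backs; the gripper's body (75 mm by 177 mm) begins 78 mm behind the grasp point.
Start: joints at [1.131, 0.087, 1.371, -0, 1.684, -0.103], TCP at [0.182, 0.519, 0.303] pointing down, gripper open.
Joint ranges: [-3.1, 3.1], [-0.76, 2.03], [0.27, 2.55], [-1.08, 4.22], [0.17, 2.65], [-2.57, 2.57]. Speed limits (rad/s): [2.79, 2.79, 3.14, 3.14, 3.14, 3.14].

## Interface

Orientations are given as [roll, pitch, yaw] about the fixed x, y, z axes, in that order (R = Rz(yaw) Ry(pitch) Rx(roll)).
In Python, from bench import robot, eyes gives the robot as it stands. The module is installed in compiled form; this text tells all that it offers.
- The arm moves only by the tool carry_out, never from a script. Its argument "deltas" is a list of rows, each an object of numbers: "dx", "dy", "dz": the shift along the tool's x, y, z each as a share of 0.02 m, from -1 to 1; "wx", "wy", "wz": the turn, a rotation vector about the tool's x, y, z each as a share of 0.12 rad, from -1 to 1; "gripper": the closure in counts, from 0 (fully open) to 255 (shut). In form: [{"dx": .., "dy": .., "dz": .., "wx": .., "wy": .., "wz": .., "gripper": ..}, ...]. A call has 1 to 20 rows; each row shifts and turns the commanded pose from where the row before left it, along the tool's axes as they then stand; what a row does not reach is not made up. A row lasts 1/12 s, in which the tool goes at most 41.7 mm and 7.16 degrees, less where a joint would pass 70% of its speed; a pose out of reach is approached as far as the arm can. A call with a number of a shift or a turn outside -1 to 1 is refused whole. A call with a gripper value outside its range is refused whole. The fingers move at their own pace and stop on an object; the grip force is fixed at half the most. Time passes only in rows, so rows that do not move let the fingers close. It gives the time, the measured TCP pose, the force, the opening and the grip force at its end, in the units of the state.
- robot.get_obs(): the state, without advancing time (a new reading comes with each control period).
- eyes.snapshot(name): name is "scene" or "side" or "wrist"; returns the picture (400x640x3 uint8, red, green, blue); there is no depth.
- eyes.get_calibration(name): a dict with "fovy" (degrees; the focal length in pixels is half the picture's height over the tangent of half this angle, whatever the lens; pixels are square), "cx", "cy" (the principal point, pixels), "R" (3x3) and "t" (3): a world point X has camera coordinates R X + t. Camera axes: x right, y down, z forward; pixel columns grow to the right and rows downward; lengths in m; the calibration is good to about 2 mm. A picture is of the moment at which its call begins: read the wrist's pose just before it. get_calibration takes no time and is no camera call; for the wrist camera it gives the pose at the moment of the call.
- robot.close_job(): hands the job in; it is judged then, once.
The state is a dict: "time": time; "joint_positions": joint angles; "qvel": joint speeds; "joint_torque": joint torques, N m; "tool_pos": TCP position; "ee_rot": TCP orientation; "wrist_force": force on the tool from outside, world axes, zero at the start; "wrist_torque": the same for the moment, N m; "width": finger opening in m; "finger_force": force on a finger pad.
Only numpy, scipy, OpenCV 4.12 (cv2) and the standard library are available. Lean on these libraries where they do the work, as an engineer would, in place of code of your own. Each camera call takes 0.05 s, during which the arm holds its last target. There are 200 camera calls.

## Working session

There is one attempt and no reset: what is moved stays moved. The work goes in short steps, Python scripts to look and compute and a tool call to move; the robot and the scene stay as the last step left them, time stands still between calls to the robot, and variables do not carry over. Pictures are saved under pics/ and viewed, at most 10 in all, crops included, and the job is handed in when it is done.

Besides the shell and the picture viewer there is one more tool, called as name([rows], argument=value, ...), one row to a line, values as JSON. carry_out: Moves the arm, as the interface text tells. Shift numbers are shares of 0.02 m and turn numbers shares of 0.12 rad, none past 1 either way. Its arguments: {"type":"object","properties":{"deltas":{"type":"array","items":{"type":"object","properties":{"dx":{"type":"number"},"dy":{"type":"number"},"dz":{"type":"number"},"wx":{"type":"number"},"wy":{"type":"number"},"wz":{"type":"number"},"gripper":{"type":"number"}}}}},"required":["deltas"]}

```bash
mkdir -p pics; python3 - <<'E'
from bench import robot, eyes
import cv2,json
o=robot.get_obs();print(o['time'],o['tool_pos'],o['ee_rot'],o['width'])
for n in ['scene','side']:
    c=eyes.get_calibration(n);print(n,c)
    cv2.imwrite(f'pics/{n}0.png',eyes.snapshot(n)[:,:,::-1])
E
```

```text
0.0 [0.18161139 0.51879337 0.30152184] [-3.13941101e+00 -2.31099535e-04  2.80479181e+00] 0.0940278866821845
scene {'fovy': 52.478895065714305, 'cx': 320.4932460759144, 'cy': 205.11664242355843, 'R': array([[-0.8680456 , -0.49629942,  0.01355421],
       [-0.37094859,  0.63017358, -0.68211319],
       [ 0.32999088, -0.59713326, -0.73112098]]), 't': array([0.29492785, 0.46252383, 0.53573075])}
side {'fovy': 53.57314646735289, 'cx': 323.2512665993359, 'cy': 198.09866646934253, 'R': array([[-0.89185616, -0.45156483, -0.02611127],
       [-0.15141298,  0.35244642, -0.92350183],
       [ 0.42622377, -0.81967721, -0.38270428]]), 't': array([0.31241302, 0.27651142, 0.33631618])}
```

View pics/scene0.png

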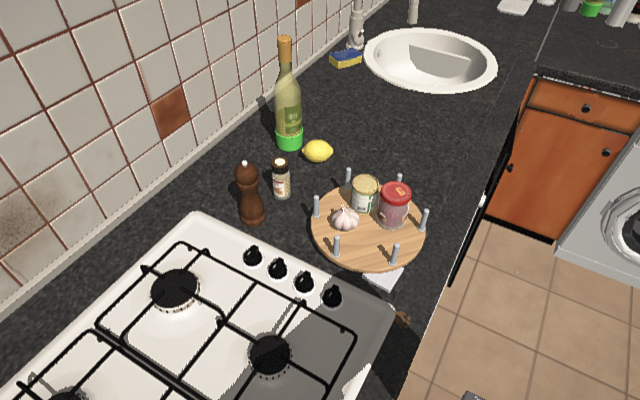

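View pics/side0.png

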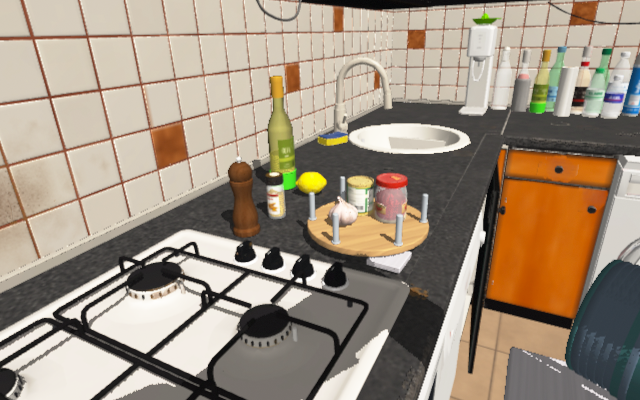

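The turntable is at about (367,227) in the scene view. The tin (364,193) and jam jar (394,205) are on its far side, the garlic is at (345,218), and the pointer juts out at (385,278). I'll zoom in to read the positions more precisely.

```bash
python3 - <<'E'
import cv2
a=cv2.imread('pics/scene0.png')[155:300,290:450]
cv2.imwrite('pics/scene0z.png',cv2.resize(a,None,fx=4,fy=4,interpolation=cv2.INTER_CUBIC))
E
```

```text
(no output)
```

View pics/scene0z.png

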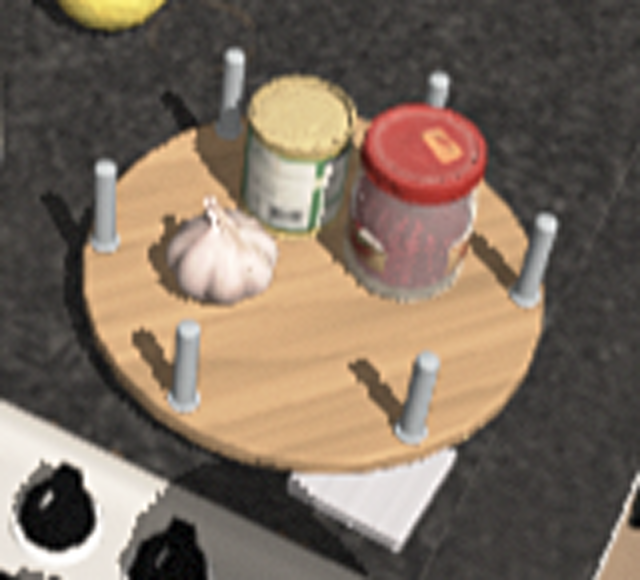

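```bash
cat >h.py <<'E'
import numpy as np
def ray(c,uv,z):
    f=200/np.tan(np.radians(c['fovy']/2)); uv=np.atleast_2d(uv)
    d=np.c_[(uv[:,0]-c['cx'])/f,(uv[:,1]-c['cy'])/f,np.ones(len(uv))]@c['R']
    o=-c['R'].T@c['t']
    return o[:2]+d[:,:2]*((z-o[2])/d[:,2:])
def fitpegs(P):
    # centre and phase of a hexagon r=115 mm
    from scipy.optimize import least_squares
    a0=P.mean(0)
    def m(q):
        th=np.arctan2(*(P-q[:2]).T[::-1]); k=np.round((th-q[2])/(np.pi/3)); a=q[2]+k*np.pi/3
        return (q[:2]+.115*np.c_[np.cos(a),np.sin(a)]-P).ravel()
    return min((least_squares(m,[*a0,p]) for p in (0,.35,.7)),key=lambda r:r.cost)
E
python3 - <<'E'
from bench import eyes
from h import *
c=eyes.get_calibration('scene')
g=lambda L:(np.array(L)+.5)/4-.5+[290,155]
P=ray(c,g([(234,54),(438,78),(546,219),(428,359),(188,328),(105,166)]),.09)
r=fitpegs(P);C=r.x[:2]
print(P.round(3),r.x,np.abs(r.fun).max())
for n,uv,z in [('tin',(301,118),.102),('jam',(424,150),.120),('garlic',(221,262),.055),('tipA',(398,548),.012),('L',(290,487),.012),('R',(457,452),.012)]:
    p=ray(c,g([uv]),z)[0];d=p-C;print(n,p.round(4),np.hypot(*d).round(4),np.degrees(np.arctan2(d[1],d[0])).round(1))
d=P-C;print(np.degrees(np.arctan2(d[:,1],d[:,0])).round(1))
E
```

```text
[[ 0.53  -0.457]
 [ 0.423 -0.497]
 [ 0.334 -0.426]
 [ 0.352 -0.311]
 [ 0.459 -0.27 ]
 [ 0.549 -0.344]] [ 0.44139122 -0.38404991  0.36399384] 0.0008749680494992695
tin [ 0.4709 -0.4174] 0.0446 -48.5
jam [ 0.4003 -0.4104] 0.0488 -147.4
garlic [ 0.4774 -0.3431] 0.0545 48.7
tipA [ 0.3331 -0.2574] 0.1666 130.5
L [ 0.3938 -0.2624] 0.1306 111.4
R [ 0.3291 -0.3245] 0.1271 152.0
[ -39.3  -99.2 -158.7  140.7   81.    20.6]
```

carry_out([
  {"dx":-0.5,"dy":-0.01,"wz":0.15,"gripper":255},
  {"dx":-0.99,"dy":-0.018,"wz":0.3,"gripper":255},
  {"dx":-0.99,"dy":-0.018,"wz":0.3,"gripper":255},
  {"dx":-0.99,"dy":-0.018,"wz":0.3,"gripper":255},
  {"dx":-0.99,"dy":-0.018,"wz":0.3,"gripper":255},
  {"dx":-0.99,"dy":-0.018,"wz":0.3,"gripper":255},
  {"dx":-0.99,"dy":-0.018,"wz":0.3,"gripper":255},
  {"dx":-0.99,"dy":-0.018,"wz":0.3,"gripper":255},
  {"dx":-0.99,"dy":-0.018,"wz":0.3,"gripper":255},
  {"dx":-0.99,"dy":-0.018,"wz":0.3,"gripper":255},
  {"dx":-0.99,"dy":-0.018,"wz":0.3,"gripper":255},
  {"dx":-0.99,"dy":-0.018,"wz":0.3,"gripper":255},
  {"dx":-0.99,"dy":-0.018,"wz":0.3,"gripper":255},
  {"dx":-0.99,"dy":-0.018,"wz":0.3,"gripper":255},
  {"dx":-0.99,"dy":-0.018,"wz":0.3,"gripper":255},
  {"dx":-0.99,"dy":-0.018,"wz":0.3,"gripper":255},
  {"dx":-0.99,"dy":-0.018,"wz":0.3,"gripper":255},
  {"dx":-0.99,"dy":-0.018,"wz":0.3,"gripper":255},
  {"dx":-0.99,"dy":-0.018,"wz":0.3,"gripper":255},
  {"dx":-0.99,"dy":-0.018,"wz":0.3,"gripper":255},
])

```text
invalid input
```

carry_out([
  {"dx":-0.99,"dy":-0.018,"wz":0.3,"gripper":255},
  {"dx":-0.99,"dy":-0.018,"wz":0.3,"gripper":255},
  {"dx":-0.99,"dy":-0.018,"wz":0.3,"gripper":255},
  {"dx":-0.99,"dy":-0.018,"wz":0.3,"gripper":255},
  {"dx":-0.99,"dy":-0.018,"wz":0.3,"gripper":255},
  {"dx":-0.99,"dy":-0.018,"wz":0.3,"gripper":255},
  {"dx":-0.99,"dy":-0.018,"wz":0.3,"gripper":255},
  {"dx":-0.99,"dy":-0.018,"wz":0.3,"gripper":255},
  {"dx":-0.99,"dy":-0.018,"wz":0.3,"gripper":255},
  {"dx":-0.99,"dy":-0.018,"wz":0.3,"gripper":255},
  {"dx":-0.99,"dy":-0.018,"wz":0.3,"gripper":255},
  {"dx":-0.99,"dy":-0.018,"wz":0.3,"gripper":255},
  {"dx":-0.99,"dy":-0.018,"wz":0.3,"gripper":255},
  {"dx":-0.99,"dy":-0.018,"wz":0.3,"gripper":255},
  {"dx":-0.99,"dy":-0.018,"wz":0.3,"gripper":255},
  {"dx":-0.99,"dy":-0.018,"wz":0.3,"gripper":255},
  {"dx":-0.99,"dy":-0.018,"wz":0.3,"gripper":255},
  {"dx":-0.99,"dy":-0.018,"wz":0.3,"gripper":255},
  {"dx":-0.99,"dy":-0.018,"wz":0.3,"gripper":255},
  {"dx":-0.99,"dy":-0.018,"wz":0.3,"gripper":255},
])

```text
invalid input
```

carry_out([
  {"dx":-0.99,"dy":-0.4,"wz":0.3,"gripper":255},
  {"dx":-0.99,"dy":-0.4,"wz":0.3,"gripper":255},
  {"dx":-0.99,"dy":-0.4,"wz":0.3,"gripper":255},
  {"dx":-0.99,"dy":-0.4,"wz":0.3,"gripper":255},
  {"dx":-0.99,"dy":-0.4,"wz":0.3,"gripper":255},
  {"dx":-0.99,"dy":-0.4,"wz":0.3,"gripper":255},
  {"dx":-0.99,"dy":-0.4,"wz":0.3,"gripper":255},
  {"dx":-0.99,"dy":-0.4,"wz":0.3,"gripper":255},
  {"dx":-0.99,"dy":-0.4,"wz":0.3,"gripper":255},
  {"dx":-0.99,"dy":-0.4,"wz":0.3,"gripper":255},
  {"dx":0,"gripper":255},
  {"dx":0,"gripper":255},
])

```text
invalid input
```

```bash
cat >>h.py <<'E'
C=np.array([.4414,-.3840])
def to(o,ang,r):
    "tool-frame shift units and wz units to stand at disc angle ang (deg), radius r, y inward"
    from scipy.spatial.transform import Rotation as R
    a=np.radians(ang); T=R.from_euler('xyz',o['ee_rot'])
    p=np.r_[C+r*np.array([np.cos(a),np.sin(a)]),o['tool_pos'][2]]
    yaw=np.radians(ang+270); w=(T.inv()*R.from_euler('xyz',[np.pi,0,yaw])).as_rotvec()
    return p,T.inv().apply(p-o['tool_pos'])/.02, w/.12
E
python3 - <<'E'
from bench import robot,eyes
from h import *
o=robot.get_obs();print(o['time'],o['tool_pos'],o['ee_rot'],o['width'],o['joint_positions'],o['wrist_force'])
print(to(o,123,.12))
c=eyes.get_calibration('scene');print('mill',ray(c,[(252,220),(283,196)],0))
E
```

```text
0.1 [0.18164907 0.51882262 0.30162742] [-3.13960914e+00 -1.96358600e-04  2.80481407e+00] 0.09406471758864006 [ 1.13087313e+00  8.78982388e-02  1.37207208e+00 -8.96827590e-06
  1.68361552e+00 -1.03145809e-01] [-1.14958635  0.66935321 -0.53601215]
(array([ 0.37604332, -0.28335953,  0.30162742]), array([-22.4276872 , -34.64401859,   0.06431304]), array([-1.08668984e-02,  1.75254252e-02,  1.85737893e+01]))
mill [[ 0.67999123 -0.27972122]
 [ 0.66124046 -0.3796919 ]]
```

The calls were refused, probably because every field has to be present. I'll test that with one full row.

carry_out([
  {"dx":-0.5,"dy":-0.01,"dz":0,"wx":0,"wy":0,"wz":0.15,"gripper":255},
])

```text
time: 0.18
tool_pos: [0.1902, 0.5157, 0.302]
ee_rot: [-3.14, -0.001, 2.788]
wrist_force: [-0.2, 0.3, 0.7]
width: 0.0902
finger_force: 0.0
```

carry_out([
  {"dx":-0.99,"dy":-0.018,"dz":0,"wx":0,"wy":0,"wz":0.3,"gripper":255},
  {"dx":-0.99,"dy":-0.018,"dz":0,"wx":0,"wy":0,"wz":0.3,"gripper":255},
  {"dx":-0.99,"dy":-0.018,"dz":0,"wx":0,"wy":0,"wz":0.3,"gripper":255},
  {"dx":-0.99,"dy":-0.018,"dz":0,"wx":0,"wy":0,"wz":0.3,"gripper":255},
  {"dx":-0.99,"dy":-0.018,"dz":0,"wx":0,"wy":0,"wz":0.3,"gripper":255},
  {"dx":-0.99,"dy":-0.018,"dz":0,"wx":0,"wy":0,"wz":0.3,"gripper":255},
  {"dx":-0.99,"dy":-0.018,"dz":0,"wx":0,"wy":0,"wz":0.3,"gripper":255},
  {"dx":-0.99,"dy":-0.018,"dz":0,"wx":0,"wy":0,"wz":0.3,"gripper":255},
  {"dx":-0.99,"dy":-0.018,"dz":0,"wx":0,"wy":0,"wz":0.3,"gripper":255},
  {"dx":-0.99,"dy":-0.018,"dz":0,"wx":0,"wy":0,"wz":0.3,"gripper":255},
  {"dx":-0.99,"dy":-0.018,"dz":0,"wx":0,"wy":0,"wz":0.3,"gripper":255},
  {"dx":-0.99,"dy":-0.018,"dz":0,"wx":0,"wy":0,"wz":0.3,"gripper":255},
  {"dx":-0.99,"dy":-0.018,"dz":0,"wx":0,"wy":0,"wz":0.3,"gripper":255},
  {"dx":-0.99,"dy":-0.018,"dz":0,"wx":0,"wy":0,"wz":0.3,"gripper":255},
  {"dx":-0.99,"dy":-0.018,"dz":0,"wx":0,"wy":0,"wz":0.3,"gripper":255},
  {"dx":-0.99,"dy":-0.018,"dz":0,"wx":0,"wy":0,"wz":0.3,"gripper":255},
  {"dx":-0.99,"dy":-0.018,"dz":0,"wx":0,"wy":0,"wz":0.3,"gripper":255},
  {"dx":-0.99,"dy":-0.018,"dz":0,"wx":0,"wy":0,"wz":0.3,"gripper":255},
  {"dx":-0.99,"dy":-0.018,"dz":0,"wx":0,"wy":0,"wz":0.3,"gripper":255},
  {"dx":-0.99,"dy":-0.018,"dz":0,"wx":0,"wy":0,"wz":0.3,"gripper":255},
])

```text
time: 1.85
tool_pos: [0.4846, 0.26, 0.3022]
ee_rot: [-3.141, 0.0, 2.064]
wrist_force: [0.4, -0.1, -0.2]
width: 0.0008
finger_force: 0.0
```

carry_out([
  {"dx":-0.99,"dy":-0.018,"dz":0,"wx":0,"wy":0,"wz":0.3,"gripper":255},
  {"dx":-0.99,"dy":-0.018,"dz":0,"wx":0,"wy":0,"wz":0.3,"gripper":255},
  {"dx":-0.99,"dy":-0.018,"dz":0,"wx":0,"wy":0,"wz":0.3,"gripper":255},
  {"dx":-0.99,"dy":-0.018,"dz":0,"wx":0,"wy":0,"wz":0.3,"gripper":255},
  {"dx":-0.99,"dy":-0.018,"dz":0,"wx":0,"wy":0,"wz":0.3,"gripper":255},
  {"dx":-0.99,"dy":-0.018,"dz":0,"wx":0,"wy":0,"wz":0.3,"gripper":255},
  {"dx":-0.99,"dy":-0.018,"dz":0,"wx":0,"wy":0,"wz":0.3,"gripper":255},
  {"dx":-0.99,"dy":-0.018,"dz":0,"wx":0,"wy":0,"wz":0.3,"gripper":255},
  {"dx":-0.99,"dy":-0.018,"dz":0,"wx":0,"wy":0,"wz":0.3,"gripper":255},
  {"dx":-0.99,"dy":-0.018,"dz":0,"wx":0,"wy":0,"wz":0.3,"gripper":255},
  {"dx":-0.99,"dy":-0.018,"dz":0,"wx":0,"wy":0,"wz":0.3,"gripper":255},
  {"dx":-0.99,"dy":-0.018,"dz":0,"wx":0,"wy":0,"wz":0.3,"gripper":255},
  {"dx":-0.99,"dy":-0.018,"dz":0,"wx":0,"wy":0,"wz":0.3,"gripper":255},
  {"dx":-0.99,"dy":-0.018,"dz":0,"wx":0,"wy":0,"wz":0.3,"gripper":255},
  {"dx":-0.99,"dy":-0.018,"dz":0,"wx":0,"wy":0,"wz":0.3,"gripper":255},
  {"dx":-0.99,"dy":-0.018,"dz":0,"wx":0,"wy":0,"wz":0.3,"gripper":255},
  {"dx":-0.99,"dy":-0.018,"dz":0,"wx":0,"wy":0,"wz":0.3,"gripper":255},
  {"dx":-0.99,"dy":-0.018,"dz":0,"wx":0,"wy":0,"wz":0.3,"gripper":255},
  {"dx":-0.99,"dy":-0.018,"dz":0,"wx":0,"wy":0,"wz":0.3,"gripper":255},
  {"dx":-0.99,"dy":-0.018,"dz":0,"wx":0,"wy":0,"wz":0.3,"gripper":255},
])

```text
time: 3.52
tool_pos: [0.5358, -0.1242, 0.3022]
ee_rot: [-3.141, 0.0, 1.344]
wrist_force: [0.4, -0.5, 0.3]
width: 0.0006
finger_force: 0.0
```

carry_out([
  {"dx":-0.9,"dy":-0.4,"dz":0,"wx":0,"wy":0,"wz":0.3,"gripper":255},
  {"dx":-0.9,"dy":-0.4,"dz":0,"wx":0,"wy":0,"wz":0.3,"gripper":255},
  {"dx":-0.9,"dy":-0.4,"dz":0,"wx":0,"wy":0,"wz":0.3,"gripper":255},
  {"dx":-0.9,"dy":-0.4,"dz":0,"wx":0,"wy":0,"wz":0.3,"gripper":255},
  {"dx":-0.9,"dy":-0.4,"dz":0,"wx":0,"wy":0,"wz":0.3,"gripper":255},
  {"dx":-0.9,"dy":-0.4,"dz":0,"wx":0,"wy":0,"wz":0.3,"gripper":255},
  {"dx":-0.9,"dy":-0.4,"dz":0,"wx":0,"wy":0,"wz":0.3,"gripper":255},
  {"dx":-0.9,"dy":-0.4,"dz":0,"wx":0,"wy":0,"wz":0.3,"gripper":255},
  {"dx":0,"dy":0,"dz":0,"wx":0,"wy":0,"wz":0,"gripper":255},
  {"dx":0,"dy":0,"dz":0,"wx":0,"wy":0,"wz":0,"gripper":255},
])

```text
time: 4.35
tool_pos: [0.4266, -0.2362, 0.3026]
ee_rot: [3.142, -0.0, 1.057]
wrist_force: [0.2, 0.3, 0.2]
width: 0.0004
finger_force: 0.0
```

```bash
python3 - <<'E'
from bench import robot,eyes
from h import *
o=robot.get_obs();print(o['time'],o['tool_pos'],o['ee_rot'],o['width'],o['joint_positions'],o['wrist_force'])
for x in to(o,123,.12): print(x.round(3))
E
```

```text
4.35 [ 0.42657625 -0.23618138  0.30256885] [ 3.14151087e+00 -3.50153530e-04  1.05670207e+00] 0.0003746383336538024 [-6.22183534e-01 -5.25379160e-02  1.51284680e+00  3.59120660e-04
  1.68124023e+00 -1.08049670e-01] [0.228957   0.27009586 0.1896534 ]
[ 0.376 -0.283  0.303]
[-3.296e+00 -1.040e+00 -1.000e-03]
[-0.000e+00 -3.000e-03  4.006e+00]
```

carry_out([
  {"dx":-0.824,"dy":-0.26,"dz":0,"wx":0,"wy":0,"wz":0,"gripper":255},
  {"dx":-0.824,"dy":-0.26,"dz":0,"wx":0,"wy":0,"wz":0,"gripper":255},
  {"dx":-0.824,"dy":-0.26,"dz":0,"wx":0,"wy":0,"wz":0,"gripper":255},
  {"dx":-0.824,"dy":-0.26,"dz":0,"wx":0,"wy":0,"wz":0,"gripper":255},
  {"dx":0,"dy":0,"dz":0.9,"wx":0,"wy":0,"wz":0.8,"gripper":255},
  {"dx":0,"dy":0,"dz":0.9,"wx":0,"wy":0,"wz":0.8,"gripper":255},
  {"dx":0,"dy":0,"dz":0.9,"wx":0,"wy":0,"wz":0.8,"gripper":255},
  {"dx":0,"dy":0,"dz":0.9,"wx":0,"wy":0,"wz":0.8,"gripper":255},
  {"dx":0,"dy":0,"dz":0.9,"wx":0,"wy":0,"wz":0.8,"gripper":255},
  {"dx":0,"dy":0,"dz":0,"wx":0,"wy":0,"wz":0,"gripper":255},
  {"dx":0,"dy":0,"dz":0,"wx":0,"wy":0,"wz":0,"gripper":255},
])

```text
time: 5.27
tool_pos: [0.3769, -0.282, 0.2117]
ee_rot: [-3.139, 0.0, 0.582]
wrist_force: [0.6, 0.5, -0.3]
width: 0.0007
finger_force: 0.0
```

```bash
python3 - <<'E'
from bench import robot,eyes
from h import *
import cv2
o=robot.get_obs();print(o['time'],o['tool_pos'],o['ee_rot'])
for x in to(o,123,.12): print(x.round(3))
a=eyes.snapshot('scene')[120:310,250:490,::-1];cv2.imwrite('pics/s1.png',cv2.resize(a,None,fx=3,fy=3,interpolation=cv2.INTER_CUBIC))
E
```

```text
5.2667 [ 0.37691265 -0.28198532  0.21172215] [-3.13884562e+00  2.39123779e-04  5.82399326e-01]
[ 0.376 -0.283  0.212]
[-0.074  0.033 -0.   ]
[-0.023  0.002  0.054]
```

View pics/s1.png

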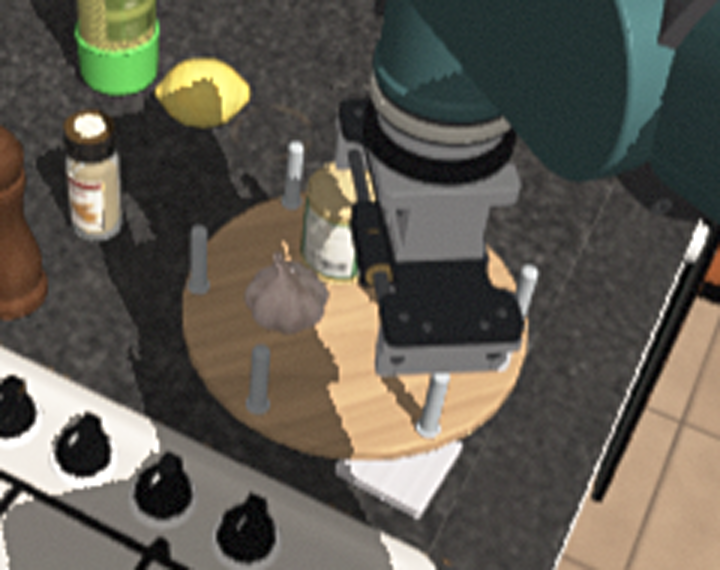

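```bash
python3 - <<'E'
from bench import robot,eyes
from h import *
import cv2
c=eyes.get_calibration('scene');f=200/np.tan(np.radians(c['fovy']/2))
for X in [(.377,-.282,.212),(.377,-.282,.115),(.352,-.311,.09)]:
    q=c['R']@X+c['t'];uv=q[:2]/q[2]*f+[c['cx'],c['cy']];print((uv-[250,120])*3)
a=eyes.snapshot('side')[:,:,::-1];a=a[100:330,270:470];cv2.imwrite('pics/s2.png',cv2.resize(a,None,fx=2.5,fy=2.5,interpolation=cv2.INTER_CUBIC))
E
```

```text
[411.19004673 255.99921122]
[390.01523983 364.12323511]
[440.08095471 372.96786242]
```

View pics/s2.png

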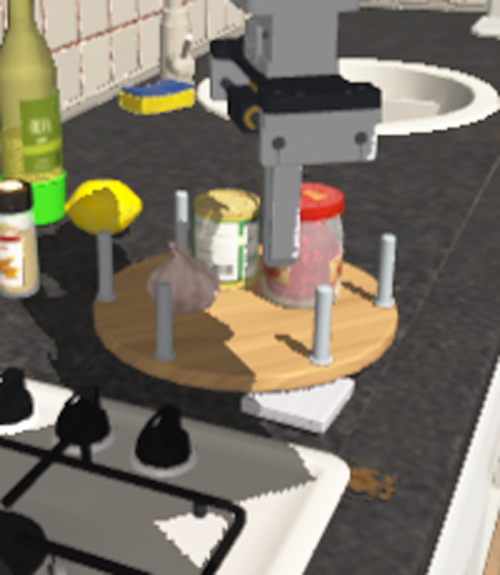

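The fingers are closed and hang at about (282,260) in the side view. They are between the peg at (322,325) and the next one, and well outside the jar. Next I descend and approach slowly.

carry_out([
  {"dx":-0.074,"dy":0.033,"dz":0.91,"wx":0,"wy":0,"wz":0.05,"gripper":255},
  {"dx":0,"dy":0,"dz":0.91,"wx":0,"wy":0,"wz":0,"gripper":255},
  {"dx":0,"dy":0,"dz":0.91,"wx":0,"wy":0,"wz":0,"gripper":255},
  {"dx":0,"dy":0,"dz":0,"wx":0,"wy":0,"wz":0,"gripper":255},
  {"dx":-0.262,"dy":0.006,"dz":0,"wx":0,"wy":0,"wz":-0.364,"gripper":255},
  {"dx":-0.262,"dy":0.006,"dz":0,"wx":0,"wy":0,"wz":-0.364,"gripper":255},
  {"dx":-0.262,"dy":0.006,"dz":0,"wx":0,"wy":0,"wz":-0.364,"gripper":255},
  {"dx":-0.105,"dy":0.001,"dz":0,"wx":0,"wy":0,"wz":-0.145,"gripper":255},
  {"dx":-0.105,"dy":0.001,"dz":0,"wx":0,"wy":0,"wz":-0.145,"gripper":255},
  {"dx":-0.105,"dy":0.001,"dz":0,"wx":0,"wy":0,"wz":-0.145,"gripper":255},
  {"dx":-0.105,"dy":0.001,"dz":0,"wx":0,"wy":0,"wz":-0.145,"gripper":255},
  {"dx":-0.105,"dy":0.001,"dz":0,"wx":0,"wy":0,"wz":-0.145,"gripper":255},
  {"dx":-0.105,"dy":0.001,"dz":0,"wx":0,"wy":0,"wz":-0.145,"gripper":255},
])

```text
time: 6.45
tool_pos: [0.3543, -0.3022, 0.1584]
ee_rot: [3.141, -0.0, 0.81]
wrist_force: [1.2, 0.8, 0.6]
width: 0.0003
finger_force: 0.7
```

```bash
python3 - <<'E'
from bench import robot,eyes
from h import *
o=robot.get_obs();print(o['time'],o['tool_pos'],o['ee_rot'],o['wrist_force'])
for x in to(o,137,.12): print(x.round(3))
E
```

```text
6.45 [ 0.35429171 -0.30220026  0.15837327] [ 3.14089049e+00 -4.52901883e-04  8.10079102e-01] [1.16320054 0.7796489  0.61417502]
[ 0.354 -0.302  0.158]
[-0.021 -0.025 -0.   ]
[ 0.006 -0.004 -0.085]
```

carry_out([
  {"dx":-0.21,"dy":0.004,"dz":0,"wx":0,"wy":0,"wz":-0.29,"gripper":255},
  {"dx":-0.314,"dy":0.008,"dz":0,"wx":0,"wy":0,"wz":-0.436,"gripper":255},
  {"dx":-0.418,"dy":0.0146,"dz":0,"wx":0,"wy":0,"wz":-0.582,"gripper":255},
  {"dx":-0.418,"dy":0.0146,"dz":0,"wx":0,"wy":0,"wz":-0.582,"gripper":255},
  {"dx":-0.418,"dy":0.0146,"dz":0,"wx":0,"wy":0,"wz":-0.582,"gripper":255},
  {"dx":-0.418,"dy":0.0146,"dz":0,"wx":0,"wy":0,"wz":-0.582,"gripper":255},
  {"dx":-0.418,"dy":0.0146,"dz":0,"wx":0,"wy":0,"wz":-0.582,"gripper":255},
  {"dx":-0.418,"dy":0.0146,"dz":0,"wx":0,"wy":0,"wz":-0.582,"gripper":255},
  {"dx":-0.418,"dy":0.0146,"dz":0,"wx":0,"wy":0,"wz":-0.582,"gripper":255},
  {"dx":-0.418,"dy":0.0146,"dz":0,"wx":0,"wy":0,"wz":-0.582,"gripper":255},
])

```text
time: 7.28
tool_pos: [0.3215, -0.3708, 0.1578]
ee_rot: [-3.141, -0.002, 1.458]
wrist_force: [1.2, 2.2, 1.0]
width: 0.0005
finger_force: 0.9
```

```bash
python3 - <<'E'
from bench import robot,eyes
from h import *
o=robot.get_obs();print(o['time'],o['tool_pos'],o['ee_rot'],o['wrist_force'],o['joint_positions'])
for x in to(o,174,.12): print(x.round(3))
E
```

```text
7.2833 [ 0.32147435 -0.37084559  0.15781486] [-3.14117569e+00 -1.64004520e-03  1.45837467e+00] [1.2286769  2.17511818 1.04098566] [-9.72564349e-01  3.29667473e-02  1.72111337e+00  7.66444351e-04
  1.38902764e+00 -8.60282160e-01]
[ 0.322 -0.371  0.158]
[-0.027  0.032 -0.   ]
[-0.003 -0.014 -0.064]
```

Tracking is good and the force is about 2 N. I'll carry on to about 224°.

carry_out([
  {"dx":-0.418,"dy":0.0146,"dz":0,"wx":0,"wy":0,"wz":-0.582,"gripper":255},
  {"dx":-0.418,"dy":0.0146,"dz":0,"wx":0,"wy":0,"wz":-0.582,"gripper":255},
  {"dx":-0.418,"dy":0.0146,"dz":0,"wx":0,"wy":0,"wz":-0.582,"gripper":255},
  {"dx":-0.418,"dy":0.0146,"dz":0,"wx":0,"wy":0,"wz":-0.582,"gripper":255},
  {"dx":-0.418,"dy":0.0146,"dz":0,"wx":0,"wy":0,"wz":-0.582,"gripper":255},
  {"dx":-0.418,"dy":0.0146,"dz":0,"wx":0,"wy":0,"wz":-0.582,"gripper":255},
  {"dx":-0.418,"dy":0.0146,"dz":0,"wx":0,"wy":0,"wz":-0.582,"gripper":255},
  {"dx":-0.418,"dy":0.0146,"dz":0,"wx":0,"wy":0,"wz":-0.582,"gripper":255},
  {"dx":-0.418,"dy":0.0146,"dz":0,"wx":0,"wy":0,"wz":-0.582,"gripper":255},
  {"dx":-0.418,"dy":0.0146,"dz":0,"wx":0,"wy":0,"wz":-0.582,"gripper":255},
  {"dx":-0.314,"dy":0.008,"dz":0,"wx":0,"wy":0,"wz":-0.436,"gripper":255},
  {"dx":-0.314,"dy":0.008,"dz":0,"wx":0,"wy":0,"wz":-0.436,"gripper":255},
  {"dx":-0.21,"dy":0.004,"dz":0,"wx":0,"wy":0,"wz":-0.29,"gripper":255},
  {"dx":-0.21,"dy":0.004,"dz":0,"wx":0,"wy":0,"wz":-0.29,"gripper":255},
  {"dx":-0.105,"dy":0.001,"dz":0,"wx":0,"wy":0,"wz":-0.145,"gripper":255},
  {"dx":0,"dy":0,"dz":0,"wx":0,"wy":0,"wz":0,"gripper":255},
])

```text
time: 8.62
tool_pos: [0.3548, -0.4688, 0.1575]
ee_rot: [-3.141, -0.001, 2.345]
wrist_force: [-1.2, -0.3, -0.3]
width: 0.0004
finger_force: 0.0
```

```bash
python3 - <<'E'
from bench import robot,eyes
from h import *
o=robot.get_obs();print(o['time'],o['tool_pos'],o['ee_rot'],o['wrist_force'],o['joint_positions'])
for a in (224,220):
  for x in to(o,a,.12): print(x.round(3))
E
```

```text
8.6167 [ 0.35481321 -0.46881801  0.1574661 ] [-3.14142734e+00 -1.14485932e-03  2.34452566e+00] [-1.20108457 -0.29451197 -0.31841056] [-1.01917878e+00  2.41990568e-01  1.48582334e+00 -4.18527547e-04
  1.41485908e+00 -1.79284298e+00]
[ 0.355 -0.467  0.157]
[0.043 0.06  0.   ]
[-0.001 -0.01   0.048]
[ 0.349 -0.461  0.157]
[0.461 0.078 0.001]
[-0.002 -0.009  0.63 ]
```

carry_out([
  {"dx":0.25,"dy":0.01,"dz":0,"wx":0,"wy":0,"wz":0.364,"gripper":255},
  {"dx":0.25,"dy":0.01,"dz":0,"wx":0,"wy":0,"wz":0.364,"gripper":255},
  {"dx":0,"dy":0,"dz":-0.97,"wx":0,"wy":0,"wz":0,"gripper":255},
  {"dx":0,"dy":0,"dz":-0.97,"wx":0,"wy":0,"wz":0,"gripper":255},
  {"dx":0,"dy":0,"dz":-0.97,"wx":0,"wy":0,"wz":0,"gripper":255},
  {"dx":0,"dy":0,"dz":-0.97,"wx":0,"wy":0,"wz":0,"gripper":255},
  {"dx":0,"dy":0,"dz":0,"wx":0,"wy":0,"wz":0,"gripper":255},
])

```text
time: 9.2
tool_pos: [0.3493, -0.4624, 0.2406]
ee_rot: [-3.14, 0.009, 2.257]
wrist_force: [0.1, 0.0, 0.9]
width: 0.0005
finger_force: 0.0
```

```bash
python3 - <<'E'
from bench import robot,eyes
from h import *
import cv2
o=robot.get_obs();print(o['time'],o['tool_pos'],o['ee_rot'])
a=eyes.snapshot('scene')[155:300,290:450,::-1];a=cv2.resize(a,None,fx=4,fy=4,interpolation=cv2.INTER_CUBIC)
cv2.imwrite('pics/s3.png',a)
E
```

```text
9.2 [ 0.34931653 -0.46242381  0.2405582 ] [-3.14046206  0.00865079  2.25653965]
```

View pics/s3.png

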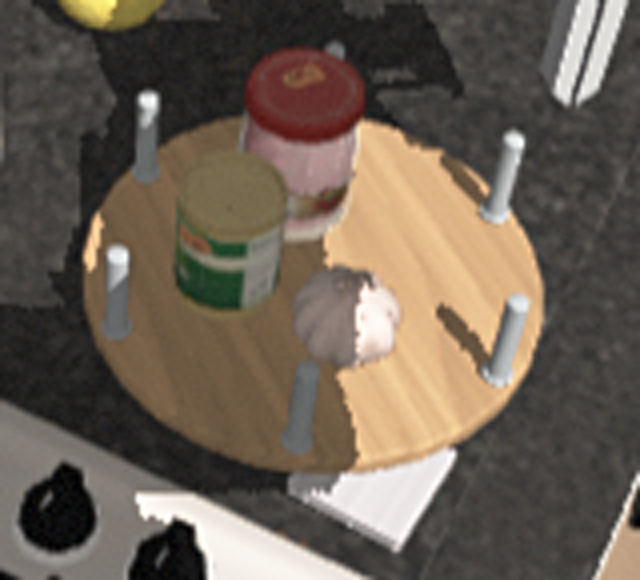

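```bash
python3 - <<'E'
from bench import robot,eyes
from h import *
c=eyes.get_calibration('scene')
g=lambda L:(np.array(L)+.5)/4-.5+[290,155]
A=lambda p:np.degrees(np.arctan2(*(p-C)[::-1])).round(1)
for uv,z in [((148,98),.09),((118,254),.09),((306,368),.09),((518,302),.09),((513,138),.09),((232,196),.102),((305,92),.12)]:
    p=ray(c,g([uv]),z)[0];print(p.round(3),np.hypot(*(p-C)).round(3),A(p))
o=robot.get_obs()
for x in to(o,220,.12): print(x.round(3))
E
```

```text
[ 0.555 -0.401] 0.115 -8.4
[ 0.512 -0.294] 0.115 51.9
[ 0.4   -0.277] 0.115 111.1
[ 0.327 -0.366] 0.115 171.0
[ 0.37  -0.473] 0.114 -128.6
[ 0.477 -0.348] 0.05 45.8
[ 0.471 -0.419] 0.046 -49.4
[ 0.349 -0.461  0.238]
[ 0.013  0.042 -0.   ]
[-0.006  0.045 -0.103]
```

The tin is now at about 45° and needs roughly 86° more to reach the pointer at 131°. I'll swing back round over the rim to about 95°, behind the peg at 111°.

carry_out([
  {"dx":0.31,"dy":0.03,"dz":0,"wx":0,"wy":0,"wz":0.35,"gripper":255},
  {"dx":0.627,"dy":0.033,"dz":0,"wx":0,"wy":0,"wz":0.873,"gripper":255},
  {"dx":0.627,"dy":0.033,"dz":0,"wx":0,"wy":0,"wz":0.873,"gripper":255},
  {"dx":0.627,"dy":0.033,"dz":0,"wx":0,"wy":0,"wz":0.873,"gripper":255},
  {"dx":0.627,"dy":0.033,"dz":0,"wx":0,"wy":0,"wz":0.873,"gripper":255},
  {"dx":0.627,"dy":0.033,"dz":0,"wx":0,"wy":0,"wz":0.873,"gripper":255},
  {"dx":0.627,"dy":0.033,"dz":0,"wx":0,"wy":0,"wz":0.873,"gripper":255},
  {"dx":0.627,"dy":0.033,"dz":0,"wx":0,"wy":0,"wz":0.873,"gripper":255},
  {"dx":0.627,"dy":0.033,"dz":0,"wx":0,"wy":0,"wz":0.873,"gripper":255},
  {"dx":0.627,"dy":0.033,"dz":0,"wx":0,"wy":0,"wz":0.873,"gripper":255},
  {"dx":0.627,"dy":0.033,"dz":0,"wx":0,"wy":0,"wz":0.873,"gripper":255},
  {"dx":0.627,"dy":0.033,"dz":0,"wx":0,"wy":0,"wz":0.873,"gripper":255},
  {"dx":0.627,"dy":0.033,"dz":0,"wx":0,"wy":0,"wz":0.873,"gripper":255},
  {"dx":0.627,"dy":0.033,"dz":0,"wx":0,"wy":0,"wz":0.873,"gripper":255},
  {"dx":0.627,"dy":0.033,"dz":0,"wx":0,"wy":0,"wz":0.873,"gripper":255},
  {"dx":0.627,"dy":0.033,"dz":0,"wx":0,"wy":0,"wz":0.873,"gripper":255},
  {"dx":0.627,"dy":0.033,"dz":0,"wx":0,"wy":0,"wz":0.873,"gripper":255},
  {"dx":0.627,"dy":0.033,"dz":0,"wx":0,"wy":0,"wz":0.873,"gripper":255},
  {"dx":0.627,"dy":0.033,"dz":0,"wx":0,"wy":0,"wz":0.873,"gripper":255},
  {"dx":0.627,"dy":0.033,"dz":0,"wx":0,"wy":0,"wz":0.873,"gripper":255},
])

```text
time: 10.92
tool_pos: [0.4142, -0.266, 0.2335]
ee_rot: [-3.139, 0.002, 0.219]
wrist_force: [0.3, -0.0, -0.0]
width: 0.0004
finger_force: 0.0
```

carry_out([
  {"dx":0.627,"dy":0.033,"dz":0,"wx":0,"wy":0,"wz":0.873,"gripper":255},
  {"dx":0.2,"dy":0.01,"dz":0,"wx":0,"wy":0,"wz":0.29,"gripper":255},
  {"dx":0,"dy":0,"dz":0,"wx":0,"wy":0,"wz":0,"gripper":255},
  {"dx":0,"dy":0,"dz":0,"wx":0,"wy":0,"wz":0,"gripper":255},
])

```text
time: 11.25
tool_pos: [0.4302, -0.2641, 0.2339]
ee_rot: [-3.14, 0.002, 0.086]
wrist_force: [-0.3, 0.2, 0.0]
width: 0.0006
finger_force: 0.0
```

```bash
python3 - <<'E'
from bench import robot,eyes
from h import *
o=robot.get_obs();print(o['time'],o['tool_pos'],o['ee_rot'],o['wrist_force'])
for x in to(o,94,.12): print(x.round(3))
E
```

```text
11.25 [ 0.43019106 -0.2640951   0.2338616 ] [-3.13950824e+00  2.38121521e-03  8.62158341e-02] [-0.27566193  0.15810784  0.01242042]
[ 0.433 -0.264  0.234]
[ 0.141  0.022 -0.   ]
[-0.017  0.02   0.137]
```

carry_out([
  {"dx":0.141,"dy":0.022,"dz":0,"wx":0,"wy":0,"wz":0.137,"gripper":255},
  {"dx":0,"dy":0,"dz":0.96,"wx":0,"wy":0,"wz":0,"gripper":255},
  {"dx":0,"dy":0,"dz":0.96,"wx":0,"wy":0,"wz":0,"gripper":255},
  {"dx":0,"dy":0,"dz":0.96,"wx":0,"wy":0,"wz":0,"gripper":255},
  {"dx":0,"dy":0,"dz":0.96,"wx":0,"wy":0,"wz":0,"gripper":255},
  {"dx":0,"dy":0,"dz":0,"wx":0,"wy":0,"wz":0,"gripper":255},
  {"dx":-0.262,"dy":0.006,"dz":0,"wx":0,"wy":0,"wz":-0.364,"gripper":255},
  {"dx":-0.262,"dy":0.006,"dz":0,"wx":0,"wy":0,"wz":-0.364,"gripper":255},
  {"dx":-0.262,"dy":0.006,"dz":0,"wx":0,"wy":0,"wz":-0.364,"gripper":255},
  {"dx":-0.105,"dy":0.001,"dz":0,"wx":0,"wy":0,"wz":-0.145,"gripper":255},
  {"dx":-0.105,"dy":0.001,"dz":0,"wx":0,"wy":0,"wz":-0.145,"gripper":255},
  {"dx":-0.105,"dy":0.001,"dz":0,"wx":0,"wy":0,"wz":-0.145,"gripper":255},
  {"dx":-0.105,"dy":0.001,"dz":0,"wx":0,"wy":0,"wz":-0.145,"gripper":255},
  {"dx":-0.105,"dy":0.001,"dz":0,"wx":0,"wy":0,"wz":-0.145,"gripper":255},
])

```text
time: 12.42
tool_pos: [0.4081, -0.2696, 0.1595]
ee_rot: [3.141, -0.001, 0.288]
wrist_force: [1.4, 0.1, 1.0]
width: 0.0005
finger_force: 0.7
```

```bash
python3 - <<'E'
from bench import robot,eyes
from h import *
o=robot.get_obs();print(o['time'],o['tool_pos'],o['ee_rot'],o['wrist_force'])
for x in to(o,106.5,.12): print(x.round(3))
E
```

```text
12.4167 [ 0.40813089 -0.26960632  0.15948111] [ 3.14056546e+00 -1.40222595e-03  2.87800643e-01] [1.36594765 0.0863882  1.00602993]
[ 0.407 -0.269  0.159]
[-0.03  -0.043 -0.   ]
[ 0.009 -0.012 -0.001]
```

carry_out([
  {"dx":-0.21,"dy":0.004,"dz":0,"wx":0,"wy":0,"wz":-0.29,"gripper":255},
  {"dx":-0.314,"dy":0.008,"dz":0,"wx":0,"wy":0,"wz":-0.436,"gripper":255},
  {"dx":-0.418,"dy":0.0146,"dz":0,"wx":0,"wy":0,"wz":-0.582,"gripper":255},
  {"dx":-0.418,"dy":0.0146,"dz":0,"wx":0,"wy":0,"wz":-0.582,"gripper":255},
  {"dx":-0.418,"dy":0.0146,"dz":0,"wx":0,"wy":0,"wz":-0.582,"gripper":255},
  {"dx":-0.418,"dy":0.0146,"dz":0,"wx":0,"wy":0,"wz":-0.582,"gripper":255},
  {"dx":-0.418,"dy":0.0146,"dz":0,"wx":0,"wy":0,"wz":-0.582,"gripper":255},
  {"dx":-0.418,"dy":0.0146,"dz":0,"wx":0,"wy":0,"wz":-0.582,"gripper":255},
  {"dx":-0.418,"dy":0.0146,"dz":0,"wx":0,"wy":0,"wz":-0.582,"gripper":255},
  {"dx":-0.418,"dy":0.0146,"dz":0,"wx":0,"wy":0,"wz":-0.582,"gripper":255},
  {"dx":-0.418,"dy":0.0146,"dz":0,"wx":0,"wy":0,"wz":-0.582,"gripper":255},
  {"dx":-0.418,"dy":0.0146,"dz":0,"wx":0,"wy":0,"wz":-0.582,"gripper":255},
])

```text
time: 13.42
tool_pos: [0.3364, -0.3271, 0.1591]
ee_rot: [3.141, -0.001, 1.076]
wrist_force: [2.4, 1.5, 0.7]
width: 0.0007
finger_force: 0.9
```

carry_out([
  {"dx":-0.418,"dy":0.0146,"dz":0,"wx":0,"wy":0,"wz":-0.582,"gripper":255},
  {"dx":-0.418,"dy":0.0146,"dz":0,"wx":0,"wy":0,"wz":-0.582,"gripper":255},
  {"dx":-0.418,"dy":0.0146,"dz":0,"wx":0,"wy":0,"wz":-0.582,"gripper":255},
  {"dx":-0.418,"dy":0.0146,"dz":0,"wx":0,"wy":0,"wz":-0.582,"gripper":255},
  {"dx":-0.418,"dy":0.0146,"dz":0,"wx":0,"wy":0,"wz":-0.582,"gripper":255},
  {"dx":-0.418,"dy":0.0146,"dz":0,"wx":0,"wy":0,"wz":-0.582,"gripper":255},
  {"dx":-0.418,"dy":0.0146,"dz":0,"wx":0,"wy":0,"wz":-0.582,"gripper":255},
  {"dx":-0.314,"dy":0.008,"dz":0,"wx":0,"wy":0,"wz":-0.436,"gripper":255},
  {"dx":-0.314,"dy":0.008,"dz":0,"wx":0,"wy":0,"wz":-0.436,"gripper":255},
  {"dx":-0.21,"dy":0.004,"dz":0,"wx":0,"wy":0,"wz":-0.29,"gripper":255},
  {"dx":-0.21,"dy":0.004,"dz":0,"wx":0,"wy":0,"wz":-0.29,"gripper":255},
  {"dx":-0.105,"dy":0.001,"dz":0,"wx":0,"wy":0,"wz":-0.145,"gripper":255},
  {"dx":0,"dy":0,"dz":0,"wx":0,"wy":0,"wz":0,"gripper":255},
])

```text
time: 14.5
tool_pos: [0.3235, -0.4063, 0.1586]
ee_rot: [-3.141, -0.0, 1.753]
wrist_force: [-0.2, -0.7, -0.6]
width: 0.0008
finger_force: 0.0
```

```bash
python3 - <<'E'
from bench import robot,eyes
from h import *
o=robot.get_obs();print(o['time'],o['tool_pos'],o['ee_rot'],o['wrist_force'])
for x in to(o,190.6,.12): print(x.round(3))
E
```

```text
14.5 [ 0.32352925 -0.40632528  0.15859231] [-3.14105657e+00 -4.24743370e-04  1.75251211e+00] [-0.24254576 -0.71393615 -0.56007133]
[ 0.323 -0.406  0.159]
[ 0.013 -0.002  0.   ]
[-0.004 -0.004 -0.027]
```

Back off 5°, lift, and move outward, away from the disc, so the camera has a clear view.

carry_out([
  {"dx":0.25,"dy":0.01,"dz":0,"wx":0,"wy":0,"wz":0.364,"gripper":255},
  {"dx":0.25,"dy":0.01,"dz":0,"wx":0,"wy":0,"wz":0.364,"gripper":255},
  {"dx":0,"dy":0,"dz":-0.97,"wx":0,"wy":0,"wz":0,"gripper":255},
  {"dx":0,"dy":0,"dz":-0.97,"wx":0,"wy":0,"wz":0,"gripper":255},
  {"dx":0,"dy":0,"dz":-0.97,"wx":0,"wy":0,"wz":0,"gripper":255},
  {"dx":0,"dy":0,"dz":-0.97,"wx":0,"wy":0,"wz":0,"gripper":255},
  {"dx":-0.9,"dy":0,"dz":0,"wx":0,"wy":0,"wz":0,"gripper":255},
  {"dx":-0.9,"dy":0,"dz":0,"wx":0,"wy":0,"wz":0,"gripper":255},
  {"dx":-0.9,"dy":0,"dz":0,"wx":0,"wy":0,"wz":0,"gripper":255},
  {"dx":-0.9,"dy":0,"dz":0,"wx":0,"wy":0,"wz":0,"gripper":255},
  {"dx":0,"dy":0,"dz":0,"wx":0,"wy":0,"wz":0,"gripper":255},
])

```text
time: 15.42
tool_pos: [0.3291, -0.47, 0.2359]
ee_rot: [-3.141, 0.001, 1.663]
wrist_force: [0.5, 0.8, 0.1]
width: 0.0006
finger_force: 0.0
```

```bash
python3 - <<'E'
from bench import robot,eyes
import cv2
a=eyes.snapshot('scene')[155:300,290:450,::-1];a=cv2.resize(a,None,fx=4,fy=4,interpolation=cv2.INTER_CUBIC)
cv2.imwrite('pics/s4.png',a)
E
```

```text
(no output)
```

View pics/s4.png

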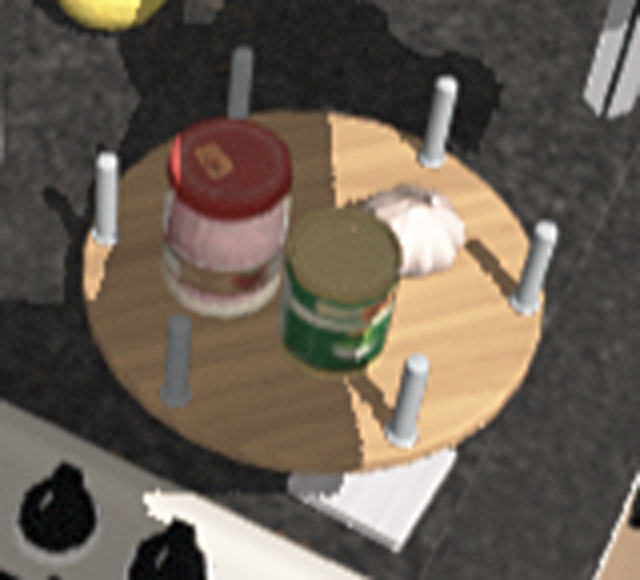

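```bash
python3 - <<'E'
from bench import robot,eyes
from h import *
c=eyes.get_calibration('scene')
g=lambda L:(np.array(L)+.5)/4-.5+[290,155]
T=ray(c,g([(344,253),(336,335)]),[.102])[0]; tip=ray(c,g([(398,548)]),.012)[0]; mid=ray(c,g([(290,487),(457,452)]),.012).mean(0)
print(T,np.hypot(*(T-C)),np.degrees(np.arctan2(*(T-C)[::-1])))
for q in (tip,mid):
    u=(q-C)/np.hypot(*(q-C)); print('offset',u[0]*(T-C)[1]-u[1]*(T-C)[0])
E
```

```text
[ 0.41126036 -0.34151157] 0.05209284550901019 125.35040186095249
offset -0.004728252877109759
offset -0.005520974346895902
```

```bash
python3 -c "
from bench import robot
print(robot.close_job())"
```

```text
the job is handed in; nothing more can be done
None
```

I turned the lazy Susan about 175° in two gentle pushes and handed the job in; the tin stands at the pointer, its centre about 5 mm off the pointer's line by camera measurement (15 mm allowed), with the arm lifted clear, and no verdict was returned.

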